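Power up the laundry dosing unit and hold its cap at the prime mark

ROBOT

A 6-joint arm with a two-finger parallel gripper is mounted at the origin on the work surface. World frame = base frame: x ahead of the robot, y to its left, z up, the work surface at z = 0. Lengths are in m, angles in rad, forces in N, time in s.
With the tool pointing down it reaches from about 0.275 to 0.775 m from the base axis. Payload 14.6 kg.
Tool frame: the origin (TCP) lies midway between the tips of the shut fingers; the grasp point (between the pads) lies r.grip_depth behind it (r.grip_depth is the distance from the TCP to the grasp point, in m); z points along the fingers, y is the line along which they close (so a half turn about z gives the same grasp; the last joint's range is limited). The gripper opens to 85 mm and grips with 20 to 120 N. Pads are 22 mm wide; open, the fingers measure 114 mm over their backs; the gripper's body (76 mm by 85 mm) begins 54 mm behind the grasp point. The pads swing forward as they close: fully open they stand 13 mm farther back than shut.
Start: joints at [1.023, 0.263, -0.048, 1.259, 0, 1.415], TCP at [0.201, 0.485, 0.231] pointing down, gripper open.
Joint ranges: [-2.65, 2.65], [-0.89, 1.7], [-1.18, 1.37], [-2.13, 2.11], [-1.35, 1.29], [-3.14, 3.14]. Speed limits (rad/s): [1.89, 1.89, 2.57, 2.79, 3.14, 3.14].

INTERFACE

Orientations are given as a rotation vector (axis times angle).
In Python, from bench import r, viewer gives the robot as it stands.
- The arm moves only by the tool send_rows, never from a script. Its argument "deltas" is a list of rows, each a list of 7 numbers: the shift along the tool's x, y, z scaled (see below), then the turn, a rotation vector about the tool's x, y, z scaled (see below), then the opening, from 0 (shut) to 1 (fully open). A call has exactly 8 rows; each row is the pose to reach, as a shift and turn from the pose commanded when the call began, along the tool's axes at that moment, turning the shorter way round; what a row does not reach only later rows make up. The controller multiplies each number of a shift by 0.15 m and each number of a turn by 360 degrees. A row lasts 1/10 s, in which the tool goes at most 50 mm and 8.59 degrees, less where a joint would pass 70% of its speed; a pose out of reach is approached as far as the arm can. A call with a number of a shift or a turn outside -1 to 1 is refused whole. A call with a gripper value outside its range is refused whole. The fingers move at their own pace and stop on an object; "force" is the grip in N (left out, the last holds). Time passes only in rows, so rows that repeat a pose let the fingers close, or fill a call up. It gives the time, the measured TCP pose, the force, the opening and the grip force at its end, in the units of the state.
- r.read_state(): the state, without advancing time (a new reading comes with each control period).
- viewer.get_image(name): name is "scene" or "top" or "wrist"; returns a dict with "pixels" (400x640x3 uint8, red, green, blue), "depth" (400x640 float32, m along the optical axis (not along the pixel's ray), 0 where there is no reading), "vertical_fov" (degrees; the focal length in pixels is half the picture's height over the tangent of half this angle, whatever the lens; pixels are square), "cx", "cy" (the principal point, pixels), "R" (3x3) and "t" (3): a world point X has camera coordinates R X + t; the wrist camera has in their place "mount" (4x4, takes a point from camera to tool coordinates, whose origin is the TCP and whose axes are the flange's). Camera axes: x right, y down, z forward; pixel columns grow to the right and rows downward; lengths in m; the calibration is good to about 2 mm. A picture is of the moment at which its call begins: read the wrist's pose just before it.
- r.hand_in(): hands the job in; it is judged then, once.
The state is a dict: "time_s": time; "joints": joint angles; "qvel": joint speeds; "joint_efforts": joint torques, N m; "position": TCP position; "tcp_rot": TCP orientation; "ft_force": force on the tool from outside, world axes, zero at the start; "ft_torque": the same for the moment, N m; "gripper_width": opening from 0.0 (shut) to 1.0 (fully open); "grasp_force": force on a finger pad.
Only numpy, scipy, OpenCV 4.12 (cv2) and the standard library are available. Lean on these libraries where they do the work, as an engineer would, in place of code of your own. Each camera call takes 0.05 s, during which the arm holds its last target. There are 200 camera calls.

TASK

Slide the battery on the dosing unit's shoe until it clicks fully home and let go, then set the tank cap into the neck, lugs in the slots and right down on the rim, and twist it clockwise to the green mark, half way to the lock, never reaching the lock click. The sprung cap would turn back, so finish while still gripping it, seated and still at the green mark; leave the other things where they are.

Things in the scene. Friction and masses are not known exactly. Their poses are not given: they have to be found in the camera images.
- unit: white dosing unit fixed to the counter, housing 180 (x) x 150 (y) x 85 mm high, a white round neck on top, a grey battery shoe at its +y side. Origin: centre of the housing's underside; z up, -x side roughly towards the robot. Position and yaw vary. Marks on top, both sides of the neck: black at the slots (along unit x), green (half way) 45 deg clockwise from above, red (lock) 95 deg clockwise.
- neck (a point): centre of the neck's rim, 115 mm above the counter, axes as unit. Outer diameter 90 mm, bore 53 mm through a lip 7 mm thick; chamber below 72 mm wide, 30 mm from rim to floor. Slots 14.5 mm wide along unit +x and -x, to 42 mm from the axis, let the cap's lugs through; under the lip they turn only clockwise from above. Cap fits either way round. Click begins at 67 deg of turn, stop at about 95.
- rotor (a joint): sprung orange dogs in the neck, pushed round by the cap's lugs: 0 at rest, grows (rad) as the cap turns clockwise, to 1.6. The cap stands about 0.08 rad beyond this reading (free play first): about 0.70 when the cap is at the green mark; lock click from about 1.1. Turning takes about 0.08 N m at first, 0.12 at the green mark; the spring turns a released cap back to within 10 deg of the slots.
- shoe_home (a point): where the home battery's origin lies, on the shoe's floor, 12 mm above the counter; axes as unit, 150 mm to unit +y of its origin. Battery slides to unit +x. Guides from 42 mm before to 50 mm past: channel 65 mm wide, 11.5 mm high under lips 5 mm thick (top 28.5 mm above counter) with a 53 mm gap between. Stop 1 mm past home. Sprung balls click into the foot's notches at home, about 6 N.
- shoe_entry (a point): point on the shoe's floor (12 mm above the counter), 100 mm to unit -x of shoe_home: a battery set down with its origin here lies on the open apron, clear of the lips, ready to slide in. Apron 84 mm wide, from 152 mm before home; flared guide ends begin 75 mm before home.
- battery: black battery with orange band: upper body 85 (x) x 46 (y) mm from 10 to 58 mm height, foot 85 x 62 x 10 mm with a 10 mm notch mid-way along each long side; about 0.3 kg. Origin: centre of underside, x along its length. Either end may go first. Grip the upper body across y with fingertips 20 mm or more above its underside, to clear the shoe's lips. Starts on the counter, left or right.
- cap: teal cap standing on its spigot (49 mm diameter x 18.5 mm); flange 92 mm diameter from 18.5 to 25.5 mm height; bar handle on top 58 (x) x 16 (y) mm, up to 57.5 mm. Two white lugs under the bar's ends (cap +-x): 10 mm wide, out to 33.5 mm from the axis, 2 to 9 mm high. Origin: centre of spigot's underside, 18.5 mm below point neck when seated. About 0.12 kg. Starts left or right.
- detergent: pink detergent bottle, 70 mm diameter, 200 mm tall, loose; leave alone. Origin under its centre.
- scoop: blue measuring cup, 70 mm rim, 60 mm tall, loose; leave alone. Origin under its centre.
- brush: scrubbing brush lying between robot and unit, loose; leave alone.
- soap: cream bar of soap, 55 x 85 x 30 mm, loose; leave alone. Origin under its centre.
- stain_jar: white jar with a red lid, 64 mm diameter, 90 mm tall, loose; leave alone. Origin under its centre.
- rinse: green bottle with a blue cap, 56 mm diameter, 150 mm tall, loose; leave alone. Origin under its centre.
There are look-alikes about, which are no part of the job. There is more than one size of the battery; the one meant has the size given above.

How it is judged:
By the outcome, as a careful person would: the job done as asked, in the order asked, and still so for the second after the job is handed in, while the arm keeps its last pose, push and grip.
It also fails if it takes over 64 s, if anything falls off the work surface, if the arm or the gripper's body presses on something with over 40 N, if the wrist force passes 120 N, or if a joint passes its speed limit or range.

## Working session

There is one attempt and no reset: what is moved stays moved. The work goes in short steps, Python scripts to look and compute and a tool call to move; the robot and the scene stay as the last step left them, time stands still between calls to the robot, and variables do not carry over. Pictures are saved under pics/ and viewed, at most 10 in all, crops included, and the job is handed in when it is done.

Besides the shell and the picture viewer there is one more tool, called by a JSON object that holds its "api" and its "payload", one argument or row to a line. send_rows: Moves the arm, as the interface text tells. Its arguments: {"type":"object","properties":{"deltas":{"type":"array","items":{"type":"array","items":{"type":"number","minimum":-1,"maximum":1}}},"force":{"type":"number"}},"required":["deltas"]}

```bash
ls; mkdir -p pics; cat > h.py <<'E'
import numpy as np, cv2
from scipy.spatial.transform import Rotation as Ro
from bench import r, viewer
def grab(n):
    s=r.read_state(); d=viewer.get_image(n)
    f=200/np.tan(np.radians(d['vertical_fov'])/2)
    if n=='wrist':
        M=np.array(d['mount']); Rt=Ro.from_rotvec(s['tcp_rot']).as_matrix()
        A=Rt@M[:3,:3]; c=Rt@M[:3,3]+np.array(s['position'])
    else:
        R=np.array(d['R']); A=R.T; c=-R.T@np.array(d['t'])
    d.update(f=f,A=A,c=c); return d
def save(d,p): cv2.imwrite(p,cv2.cvtColor(d['pixels'],cv2.COLOR_RGB2BGR))
def ray(d,u,v): return d['A']@np.array([(u-d['cx'])/d['f'],(v-d['cy'])/d['f'],1.])
def onz(d,u,v,z):
    k=ray(d,u,v); return d['c']+k*(z-d['c'][2])/k[2]
def cloud(d):
    v,u=np.mgrid[:400,:640]; Z=d['depth'][...,None]
    k=np.dstack([(u-d['cx'])/d['f'],(v-d['cy'])/d['f'],np.ones_like(u)])
    P=(k*Z)@d['A'].T+d['c']; P[d['depth']==0]=np.nan; return P
E
python3 - <<'E'
from h import *
s=r.read_state(); print(s, r.grip_depth)
for n in ['top','scene','wrist']:
    d=grab(n); save(d,f'pics/{n}0.png'); np.savez(f'{n}0.npz',**d); print(n,d['f'],d['c'],d['A'].round(3).tolist(),d['cx'],d['cy'])
E
```

```text
pics
{'time_s': 0.0, 'joints': array([ 1.02271281e+00,  2.63540557e-01, -4.89122187e-02,  1.25940203e+00,
        1.34500423e-05,  1.41547434e+00]), 'qvel': array([-0.00093528,  0.00058776,  0.00034513, -0.00029292,  0.0014978 ,
        0.00105833]), 'joint_efforts': array([-3.18796432e-03, -6.37631464e+01,  3.84570587e+01,  1.37590774e-02,
       -2.94534811e-04,  1.36386799e-05]), 'position': array([0.20081274, 0.48479282, 0.23082503]), 'tcp_rot': array([-6.12916854e-01, -3.08083829e+00,  1.55342088e-03]), 'ft_force': array([-0.21671668,  0.1136236 ,  0.26516605]), 'ft_torque': array([ 0.06479909,  0.07526092, -0.0316532 ]), 'grasp_force': 0.0, 'gripper_width': 1.0023908328768922} 0.0187
top 464.29549838068795 [ 0.41401455 -0.02592302  1.45046664] [[0.003, -0.997, 0.077], [-1.0, -0.003, 0.003], [-0.003, -0.077, -0.997]] 315.2134722797562 202.85866707927173
scene 431.1726040614498 [0.83880618 0.63173443 1.32691226] [[-0.898, 0.381, -0.219], [0.44, 0.768, -0.465], [-0.009, -0.514, -0.858]] 319.8169582265326 200.03389701041348
wrist 357.10164257743037 [0.13792798 0.51101818 0.37311147] [[0.382, 0.891, 0.246], [0.924, -0.368, -0.102], [-0.001, 0.267, -0.964]] 319.882614082827 199.58871211807272
```

View pics/top0.png

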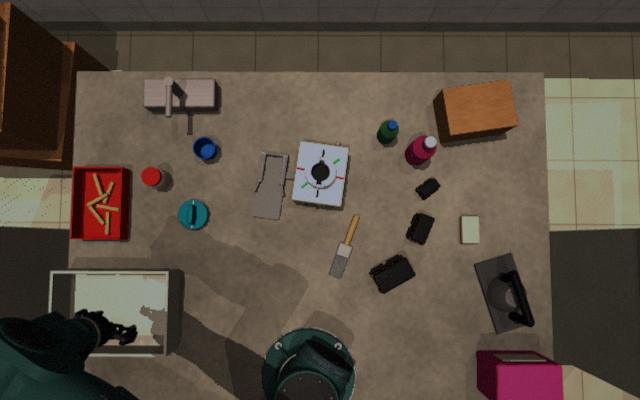

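View pics/scene0.png

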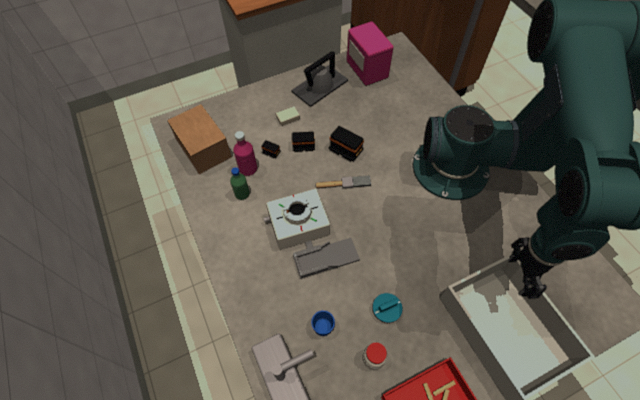

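The picture shows three dark batteries at top pixels (427,188) small, (420,228) middle and (392,274) large, and one teal cap at (193,214). The unit is at (321,172) with its shoe at (271,185). Next I measure their sizes.

```bash
cat > m.py <<'E'
from h import *
out=[]
for n in ['top','scene']:
    d=dict(np.load(f'{n}0.npz')); P=cloud(d); hsv=cv2.cvtColor(d['pixels'],cv2.COLOR_RGB2HSV)
    x,y,z=P[...,0],P[...,1],P[...,2]
    def rect(m,name,amin=25):
        nn,l,st,_=cv2.connectedComponentsWithStats(m.astype(np.uint8))
        for i in range(1,nn):
            if st[i,4]<amin: continue
            q=P[l==i]; c,wh,a=cv2.minAreaRect((q[:,:2]*1000).astype(np.float32))
            print(n,name,'px',st[i,:5],'c',np.round(c,1),'wh',np.round(wh,1),'ang',round(a,1),'z',np.percentile(q[:,2],[5,50,95]).round(4))
    rng=(x>0.1)&(x<.75)
    B=rng&(y<-.2)&(y>-.5)&(hsv[...,2]<60)&(z>0.018)&(z<.12)
    rect(B,'batt')
    t=(hsv[...,0]>80)&(hsv[...,0]<100)&(hsv[...,1]>100)&(y>.2)&(x>.3)&(z>.0)
    rect(t&(z>.045),'capbar',8); rect(t&(z>.015)&(z<.04),'capfl')
    rect((abs(y)<.2)&(x>.3)&(z>.07)&(z<.098),'unit'); rect((abs(y)<.2)&(x>.3)&(z>.105)&(z<.125),'neck')
    rect((y<.25)&(y>0.03)&(x>.3)&(z>.006)&(z<.04),'shoe')
d=dict(np.load('top0.npz')); im=cv2.cvtColor(d['pixels'],cv2.COLOR_RGB2BGR)
g=lambda u,v,w,h:cv2.resize(im[v:v+h,u:u+w],None,fx=4,fy=4,interpolation=cv2.INTER_CUBIC)
a=g(365,170,100,130); b=g(245,130,110,95); c=g(165,195,60,35)
M=np.zeros((520,840,3),np.uint8); M[:520,:400]=a; M[:380,400:840]=b; M[380:520,400:640]=c
cv2.imwrite('pics/crop1.png',M[:, :800])
E
python3 m.py
```

```text
top batt px [377 124  21  19 244] c [ 731.1 -238.6] wh [37.7 48.9] ang 2.6 z [0.0261 0.0934 0.115 ]
top batt px [439 125  39  18 251] c [ 725. -450.] wh [95.4 31.7] ang 77.8 z [0.0231 0.0661 0.1045]
top batt px [406 144  22  21 169] c [ 663.2 -320.5] wh [65.5 24.3] ang 47.4 z [0.0216 0.0665 0.1095]
top batt px [418 178  22  20 238] c [ 571.9 -369.3] wh [33.9 61.7] ang 37.3 z [0.0331 0.0418 0.0464]
top batt px [409 213  26  31 484] c [ 447.4 -342.5] wh [45.9 83.8] ang 66.5 z [0.0282 0.0572 0.0628]
top batt px [375 255  40  38 874] c [ 312.  -251.7] wh [ 69.4 113.2] ang 29.2 z [0.0497 0.0771 0.0822]
top capbar px [187 204   7  20 115] c [488.9 354.8] wh [17.1 56.9] ang 88.2 z [0.0487 0.0561 0.0615]
top capfl px [178 200  15  29 222] c [489.2 379.9] wh [42.4 86.7] ang 89.1 z [0.0203 0.0249 0.0291]
top capfl px [192 200  16  29 315] c [488.9 331.9] wh [43.2 86.6] ang 89.3 z [0.0197 0.0247 0.0322]
top unit px [ 292  141   57   66 2248] c [609.  -36.3] wh [150.5 181.8] ang 82.2 z [0.0792 0.0845 0.0895]
top unit px [311 160  19  24 292] c [611.7 -36.9] wh [57.6 53.9] ang 34.5 z [0.0829 0.08
[... 1068 characters left out ...]
4   53 1612] c [611.1 -30.5] wh [153.1 180.4] ang 82.2 z [0.0769 0.0831 0.0885]
scene unit px [286 203  21  13 178] c [607. -43.] wh [52.4 52.7] ang 41.0 z [0.082  0.0868 0.0916]
scene unit px [ 25 274  24 126 658] c [1441.    -5.3] wh [386.3   7.8] ang 89.9 z [0.0715 0.0846 0.0967]
scene neck px [283 197  28  26 371] c [611.1 -30.9] wh [91.1 88. ] ang 65.0 z [0.1068 0.1127 0.1176]
scene neck px [ 19 271  23 129 506] c [1442.4   -4.3] wh [  6.  389.5] ang 0.3 z [0.1061 0.1153 0.1238]
scene shoe px [ 279  230   81   49 1778] c [597.7 104.8] wh [125.3 240.5] ang 82.2 z [0.0072 0.0124 0.0308]
scene shoe px [ 46 348  15  52 311] c [1442.7  104.9] wh [  6.8 149.7] ang 0.4 z [0.0081 0.0231 0.0384]
```

View pics/crop1.png

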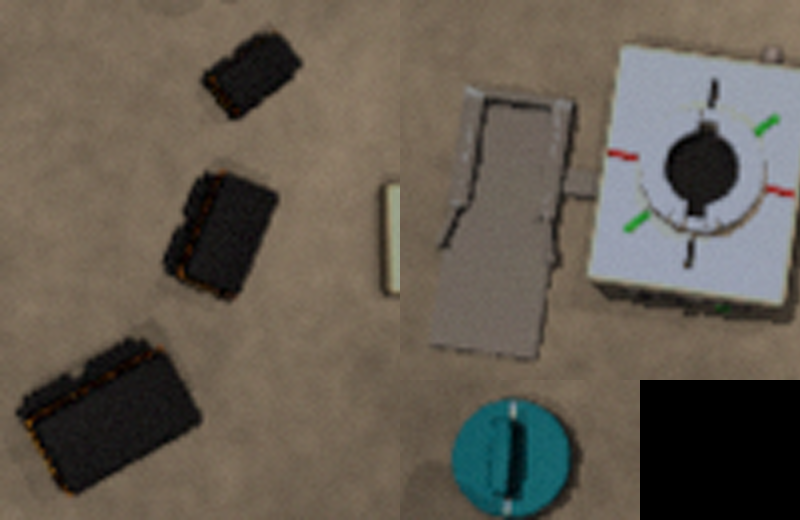

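Candidates for the battery in the top view are small (427,188) at 34x62 mm, middle (420,228) at 46x84 mm with its top at 57 mm, and large (392,274) at 69x113 mm. The close crop confirms the middle one as the right size. The cap at (193,214) is the only teal one. The unit's yaw is about -8°, with black marks at crop (714,90) and (690,255).

I'll move towards the work and measure with the wrist camera on the way.

{"api": "send_rows", "payload": {
  "deltas": [
    [-1, -0.41, -0.3, 0, 0, -0.057, 1],
    [-1, -0.41, -0.3, 0, 0, -0.057, 1],
    [-1, -0.41, -0.3, 0, 0, -0.057, 1],
    [-1, -0.41, -0.3, 0, 0, -0.057, 1],
    [-1, -0.41, -0.3, 0, 0, -0.057, 1],
    [-1, -0.41, -0.3, 0, 0, -0.057, 1],
    [-1, -0.41, -0.3, 0, 0, -0.057, 1],
    [-1, -0.41, -0.3, 0, 0, -0.057, 1]
  ]
}}

```text
time_s: 0.95
position: [0.3152, 0.3713, 0.2759]
tcp_rot: [-0.052, -3.141, 0.001]
ft_force: [-0.2, -1.3, 0.5]
gripper_width: 1.002
grasp_force: 0.0
```

```bash
cat > go.py <<'E'
import sys
from h import *
def go(x,y,z,th):
    s=r.read_state(); R0=Ro.from_rotvec(s['tcp_rot']); t=np.radians(th)
    Y=np.array([np.cos(t),np.sin(t),0]); Z=np.array([0,0,-1.]); R1=Ro.from_matrix(np.c_[np.cross(Y,Z),Y,Z])
    d=R0.inv().apply(np.array([x,y,z])-s['position'])/.15; w=(R0.inv()*R1).as_rotvec()/(2*np.pi)
    yv=R0.apply([0,1,0]); print('t',s['time_s'],'pos',s['position'].round(4),'th',np.degrees(np.arctan2(yv[1],yv[0])).round(2),'F',s['ft_force'].round(1),'T',s['ft_torque'].round(2),'w',round(s['gripper_width'],3),'gf',round(float(s['grasp_force']),1))
    print('shift',d.round(4),'turn',w.round(4))
if __name__=='__main__': go(*map(float,sys.argv[1:5]))
E
cat > cap.py <<'E'
from h import *
d=grab('wrist'); save(d,'pics/w1.png'); P=cloud(d); hsv=cv2.cvtColor(d['pixels'],cv2.COLOR_RGB2HSV)
t=(hsv[...,0]>80)&(hsv[...,0]<100)&(hsv[...,1]>100)&(P[...,2]>.01)&(P[...,0]>.35)
for lo,hi in [(.05,.07),(.015,.04)]:
    m=t&(P[...,2]>lo)&(P[...,2]<hi); q=P[m]
    if m.sum()<10: print('none');continue
    c,wh,a=cv2.minAreaRect((q[:,:2]*1000).astype(np.float32)); print(m.sum(),np.round(c,1),np.round(wh,1),round(a,1),np.median(q[:,2]),np.argwhere(m).mean(0))
    (cc,rr)=cv2.minEnclosingCircle((q[:,:2]*1000).astype(np.float32)); print(cc,rr)
E
python3 cap.py; python3 go.py 0.46 0.2 0.26 75
```

```text
606 [485.5 357.7] [15.1 57.5] 88.1 0.05659767871454205 [313.11881188 312.74752475]
(485.6278991699219, 359.50396728515625) 28.856529235839844
3077 [485.4 358.6] [89.5 89.6] 82.0 0.024913920007651247 [297.81930452 313.81930452]
(486.1607360839844, 358.3831481933594) 45.86686325073242
t 1.0 pos [0.3153 0.3713 0.276 ] th 88.09 F [-0.3 -0.3  0.5] T [ 0.09 -0.07 -0.02] w 1.0 gf 0.0
shift [-1.0023 -1.1092  0.1065] turn [-0.0001 -0.0001  0.0364]
```

View pics/w1.png

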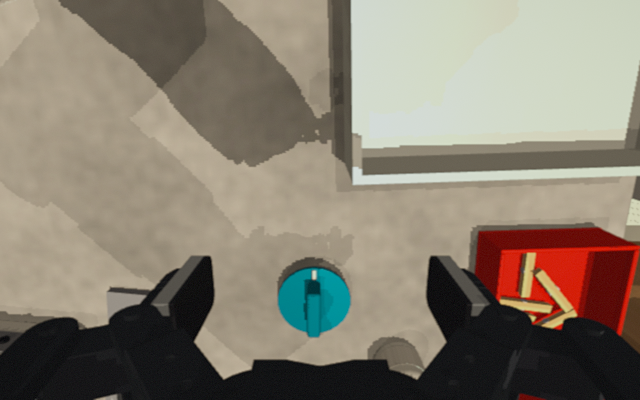

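The cap is at wrist pixel (313,298), bar upright, nothing touching it. It lies at about (0.486,0.358) with its bar at -2°. Next I go over to the shoe and unit.

{"api": "send_rows", "payload": {
  "deltas": [
    [-0.8, -1, -0.1, 0, 0, 0.015, 1],
    [-0.8, -1, -0.1, 0, 0, 0.015, 1],
    [-0.8, -1, -0.1, 0, 0, 0.015, 1],
    [-0.8, -1, -0.1, 0, 0, 0.015, 1],
    [-0.8, -1, -0.1, 0, 0, 0.015, 1],
    [-0.8, -1, -0.1, 0, 0, 0.015, 1],
    [-0.8, -1, -0.1, 0, 0, 0.015, 1],
    [-0.8, -1, -0.1, 0, 0, 0.015, 1]
  ]
}}

```text
time_s: 1.8
position: [0.43, 0.2177, 0.2912]
tcp_rot: [-0.199, -3.135, -0.0]
ft_force: [-0.4, 0.6, -0.3]
gripper_width: 0.999
grasp_force: 0.0
```

{"api": "send_rows", "payload": {
  "deltas": [
    [-0.5, -1, 0, 0, 0, 0, 1],
    [-0.5, -1, 0, 0, 0, 0, 1],
    [-0.5, -1, 0, 0, 0, 0, 1],
    [-0.5, -1, 0, 0, 0, 0, 1],
    [-0.5, -1, 0, 0, 0, 0, 1],
    [-0.5, -1, 0, 0, 0, 0, 1],
    [-0.5, -1, 0, 0, 0, 0, 1],
    [-0.5, -1, 0, 0, 0, 0, 1]
  ]
}}

```text
time_s: 2.6
position: [0.4855, 0.0595, 0.2914]
tcp_rot: [0.199, 3.135, 0.0]
ft_force: [0.6, 0.2, -0.2]
gripper_width: 1.0
grasp_force: 0.0
```

```bash
cat > unit.py <<'E'
from h import *
d=grab('wrist'); save(d,'pics/w2.png'); np.savez('w2.npz',**d); P=cloud(d); x,y,z=P[...,0],P[...,1],P[...,2]
def rect(m,name,amin=100):
    nn,l,st,_=cv2.connectedComponentsWithStats(m.astype(np.uint8))
    for i in range(1,nn):
        if st[i,4]<amin: continue
        q=P[l==i]; c,wh,a=cv2.minAreaRect((q[:,:2]*1000).astype(np.float32)); cc,rr=cv2.minEnclosingCircle((q[:,:2]*1000).astype(np.float32))
        print(name,st[i],'c',np.round(c,1),'wh',np.round(wh,1),round(a,1),'z',np.percentile(q[:,2],[5,50,95]).round(4),'circ',np.round(cc,1),round(rr,1))
w=(x>.35)&(x<.76)&(y<.25)&(y>-.2)
rect(w&(z>.1)&(z<.125),'neck'); rect(w&(z>.075)&(z<.1),'unit'); rect(w&(z>.006)&(z<.02),'floor',300); rect(w&(z>.022)&(z<.04),'lips',60)
E
python3 unit.py; python3 go.py 0.45 -0.2 0.28 66
```

```text
neck [ 204  260   85   84 3621] c [608.3 -29.4] wh [82.9 92.8] 72.2 z [0.1037 0.114  0.1154] circ [607.  -34.3] 46.8
unit [  175   210   143   149 12137] c [606.6 -33.2] wh [148.1 180. ] 82.7 z [0.0816 0.0843 0.0861] circ [607.1 -34. ] 114.2
unit [ 218  272   52   58 1901] c [616.7 -37.2] wh [57.3 58.6] 45.6 z [0.086  0.0875 0.094 ] circ [610.6 -36.5] 34.4
floor [ 138   54   45  130 3056] c [ 415.6 -120.5] wh [ 42.1 151.4] 71.5 z [0.0103 0.0179 0.0197] circ [ 417.3 -114.7] 76.7
floor [ 341  144   77  154 8669] c [574.6 121.4] wh [ 92.9 197.1] 82.2 z [0.0102 0.0115 0.013 ] circ [571.9 122.2] 103.9
floor [197 193 121   7 309] c [518.9 -21.2] wh [145.9   3.5] 81.5 z [0.0064 0.0122 0.019 ] circ [520.6 -21.4] 72.9
floor [318 247  26  28 421] c [615.6  57.3] wh [32.3 33.1] 82.5 z [0.0089 0.0113 0.013 ] circ [615.9  57.3] 22.9
lips [192 196  34   5  94] c [509.9 -72.9] wh [ 2.8 41.3] 0.1 z [0.0239 0.0324 0.0384] circ [509.2 -72.9] 20.7
lips [283 197  35   8 124] c [524.8  31.8] wh [40.4  3.2] 73.3 z [0.0237 0.0324 0.0387] circ [526.4  31.4] 20.2
lips [ 342  209   79   97 2377] c [615.6 116.2] wh [ 92.8 128. ] 82.2 z [0.0248 0.0279 0.0292] circ [613.5 116.2] 76.6
t 2.65 pos [0.4855 0.0594 0.2914] th 82.71 F [-0.2  0.1 -0.3] T [-0.02 -0.01  0.01] w 1.002 gf 0.0
shift [ 0.0157 -1.7452  0.0758] turn [0.     0.     0.0464]
```

View pics/w2.png

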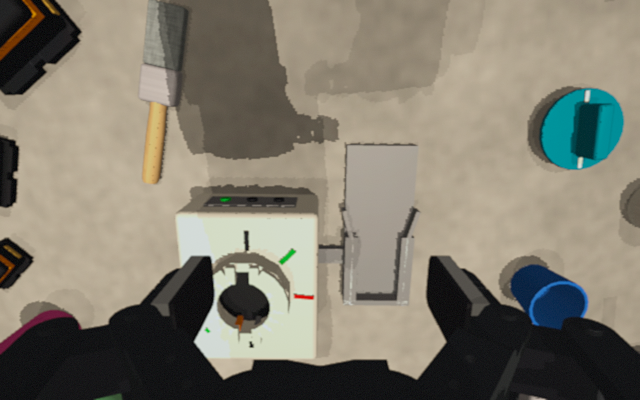

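The unit is at pixel (246,287) with its slots along its x. The shoe is at (380,225) with the apron clear, and the cap is at (583,128). I estimate a unit yaw of -7.7°, home at (0.627,0.1145), entry at (0.528,0.128) and the neck at (0.607,-0.034). Now to the battery.

{"api": "send_rows", "payload": {
  "deltas": [
    [0.1, -0.98, 0, 0, 0, 0.023, 1],
    [0.1, -0.98, 0, 0, 0, 0.023, 1],
    [0.1, -0.98, 0, 0, 0, 0.023, 1],
    [0.1, -0.98, 0, 0, 0, 0.023, 1],
    [0.1, -0.98, 0, 0, 0, 0.023, 1],
    [0.1, -0.98, 0, 0, 0, 0.023, 1],
    [0.1, -0.98, 0, 0, 0, 0.023, 1],
    [0.1, -0.98, 0, 0, 0, 0.023, 1]
  ]
}}

```text
time_s: 3.45
position: [0.4523, -0.0845, 0.2913]
tcp_rot: [-0.425, -3.113, -0.0]
ft_force: [-0.7, -0.1, -0.4]
gripper_width: 1.0
grasp_force: 0.0
```

{"api": "send_rows", "payload": {
  "deltas": [
    [0, -1, 0.1, 0, 0, 0.023, 1],
    [0, -1, 0.1, 0, 0, 0.023, 1],
    [0, -1, 0.1, 0, 0, 0.023, 1],
    [0, -1, 0.1, 0, 0, 0.023, 1],
    [0, -1, 0.1, 0, 0, 0.023, 1],
    [0, -1, 0.1, 0, 0, 0.023, 1],
    [0, -1, 0.1, 0, 0, 0.023, 1],
    [0, -1, 0.1, 0, 0, 0.023, 1]
  ]
}}

```text
time_s: 4.25
position: [0.412, -0.229, 0.2765]
tcp_rot: [0.649, 3.074, -0.0]
ft_force: [0.2, 0.6, 0.6]
gripper_width: 1.003
grasp_force: 0.0
```

```bash
cat > bat.py <<'E'
from h import *
d=grab('wrist'); save(d,'pics/w3.png'); P=cloud(d); x,y,z=P[...,0],P[...,1],P[...,2]
w=(x>.38)&(x<.53)&(y<-.26)&(y>-.42)&(z<.075)
for lo,hi in [(.05,.065),(.007,.013),(.004,.065)]:
    m=(w&(z>lo)&(z<hi)).astype(np.uint8); n,l,st,_=cv2.connectedComponentsWithStats(m); i=1+st[1:,4].argmax(); q=P[l==i]
    c,wh,a=cv2.minAreaRect((q[:,:2]*1000).astype(np.float32)); print(st[i],np.round(c,1),np.round(wh,1),round(a,1),np.percentile(q[:,2],[5,50,95]).round(4))
E
python3 bat.py; python3 go.py 0.448 -0.34 0.15 66
```

```text
[ 213  200   49   74 3106] [ 445.3 -341.9] [46.4 84.2] 67.5 [0.0544 0.0572 0.0585]
[255 190  18  67 446] [ 455.1 -317.8] [15.4 84.7] 72.9 [0.0079 0.0094 0.0107]
[ 213  190   60   84 4393] [ 445.6 -342.1] [62.  86.7] 67.3 [0.0089 0.0567 0.0584]
t 4.3 pos [ 0.4119 -0.2291  0.2764] th 66.15 F [-1.  -0.  -0.5] T [-0.01 -0.03  0.01] w 1.001 gf 0.0
shift [-0.5188 -0.5788  0.8431] turn [-0.      0.      0.0004]
```

View pics/w3.png

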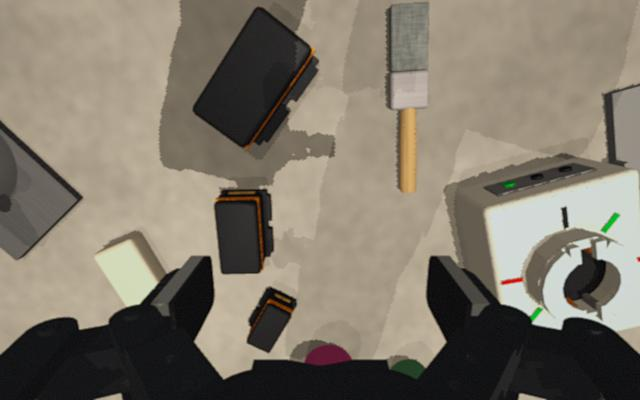

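The target battery is at pixel (237,230), between the large one (255,77) and the small one (270,320), with its top at 57 mm. Going down on it.

```bash
python3 go.py 0.4455 -0.342 0.135 67.4|tail -1
```

```text
shift [-0.5089 -0.5977  0.9431] turn [-0.      0.     -0.0035]
```

{"api": "send_rows", "payload": {
  "deltas": [
    [-0.509, -0.598, 0.943, 0, 0, -0.0035, 1],
    [-0.509, -0.598, 0.943, 0, 0, -0.0035, 1],
    [-0.509, -0.598, 0.943, 0, 0, -0.0035, 1],
    [-0.509, -0.598, 0.943, 0, 0, -0.0035, 1],
    [-0.509, -0.598, 0.943, 0, 0, -0.0035, 1],
    [-0.509, -0.598, 0.943, 0, 0, -0.0035, 1],
    [-0.509, -0.598, 0.943, 0, 0, -0.0035, 1],
    [-0.509, -0.598, 0.943, 0, 0, -0.0035, 1]
  ]
}}

```text
time_s: 5.1
position: [0.4453, -0.3425, 0.1363]
tcp_rot: [0.616, 3.079, -0.002]
ft_force: [0.2, -0.4, 0.0]
gripper_width: 1.001
grasp_force: 0.0
```

```bash
python3 bat.py; python3 go.py 0.4455 -0.342 0.028 67.4
```

```text
[ 284  144   73  125 8668] [ 445.7 -342.4] [46.2 84.4] 67.2 [0.0555 0.0574 0.0585]
[279 145   6  41 199] [ 415.2 -361.5] [ 4. 31.] 65.7 [0.0085 0.0095 0.0107]
[ 279  137   83  132 9933] [ 445.2 -342.2] [62.1 85.4] 67.2 [0.0097 0.0573 0.0585]
t 5.15 pos [ 0.4453 -0.3426  0.1361] th 67.36 F [0.3 0.3 0.1] T [ 0.    0.   -0.01] w 1.001 gf 0.0
shift [0.0014 0.0046 0.7208] turn [-0.0001  0.0003 -0.0001]
```

{"api": "send_rows", "payload": {
  "deltas": [
    [0.001, 0.005, 0.35, 0, 0, 0, 1],
    [0.001, 0.005, 0.6, 0, 0, 0, 1],
    [0.001, 0.005, 0.72, 0, 0, 0, 1],
    [0.001, 0.005, 0.72, 0, 0, 0, 1],
    [0.001, 0.005, 0.72, 0, 0, 0, 0],
    [0.001, 0.005, 0.72, 0, 0, 0, 0],
    [0.001, 0.005, 0.72, 0, 0, 0, 0],
    [0.001, 0.005, 0.72, 0, 0, 0, 0]
  ],
  "force": 60
}}

```text
time_s: 5.95
position: [0.4458, -0.3428, 0.0285]
tcp_rot: [0.617, 3.078, -0.002]
ft_force: [-0.7, 0.9, 10.0]
gripper_width: 0.53
grasp_force: 61.5
```

{"api": "send_rows", "payload": {
  "deltas": [
    [0, 0, 0, 0, 0, 0, 0],
    [0, 0, -0.1, 0, 0, 0, 0],
    [0, 0, -0.4, 0, 0, 0, 0],
    [0, 0, -0.7, 0, 0, 0, 0],
    [0, 0, -0.95, 0, 0, 0, 0],
    [0, 0, -0.95, 0, 0, 0, 0],
    [0, 0, -0.95, 0, 0, 0, 0],
    [0, 0, -0.95, 0, 0, 0, 0]
  ]
}}

```text
time_s: 6.75
position: [0.4446, -0.3417, 0.1682]
tcp_rot: [-0.618, -3.079, -0.002]
ft_force: [1.1, 0.4, -3.4]
gripper_width: 0.53
grasp_force: 63.0
```

```bash
python3 go.py 0.46 -0.22 0.20 75;  python3 go.py 0.528 0.128 0.20 82.3|tail -1
```

```text
t 6.75 pos [ 0.4446 -0.3417  0.1682] th 67.31 F [ 1.1  0.4 -3.4] T [ 0.   -0.02 -0.01] w 0.53 gf 63.0
shift [ 0.2183  0.7884 -0.2109] turn [ 0.0001 -0.0003 -0.0214]
shift [ 0.6948  3.1037 -0.2085] turn [ 0.0001 -0.0002 -0.0416]
```

{"api": "send_rows", "payload": {
  "deltas": [
    [0.22, 0.5, -0.2, 0, 0, 0, 0],
    [0.22, 0.9, -0.2, 0, 0, 0, 0],
    [0.22, 1, -0.2, 0, 0, 0, 0],
    [0.22, 1, -0.2, 0, 0, 0, 0],
    [0.22, 1, -0.2, 0, 0, 0, 0],
    [0.22, 1, -0.2, 0, 0, 0, 0],
    [0.22, 1, -0.2, 0, 0, 0, 0],
    [0.22, 1, -0.2, 0, 0, 0, 0]
  ]
}}

```text
time_s: 7.55
position: [0.4722, -0.192, 0.1989]
tcp_rot: [-0.62, -3.079, -0.0]
ft_force: [-0.4, 1.1, -1.8]
gripper_width: 0.526
grasp_force: 63.5
```

{"api": "send_rows", "payload": {
  "deltas": [
    [0.1, 0.4, 0, 0, 0, 0, 0],
    [0.2, 0.8, 0, 0, 0, 0, 0],
    [0.23, 1, 0, 0, 0, 0, 0],
    [0.23, 1, 0, 0, 0, 0, 0],
    [0.23, 1, 0, 0, 0, 0, 0],
    [0.23, 1, 0, 0, 0, 0, 0],
    [0.23, 1, 0, 0, 0, 0, 0],
    [0.23, 1, 0, 0, 0, 0, 0]
  ]
}}

```text
time_s: 8.35
position: [0.4984, -0.0405, 0.1993]
tcp_rot: [-0.621, -3.08, 0.0]
ft_force: [0.4, -0.2, -2.3]
gripper_width: 0.528
grasp_force: 63.9
```

{"api": "send_rows", "payload": {
  "deltas": [
    [0.1, 0.4, 0, 0, 0, -0.02, 0],
    [0.2, 0.8, 0, 0, 0, -0.04, 0],
    [0.23, 1, 0, 0, 0, -0.0416, 0],
    [0.23, 1, 0, 0, 0, -0.0416, 0],
    [0.23, 1, 0, 0, 0, -0.0416, 0],
    [0.23, 1, 0, 0, 0, -0.0416, 0],
    [0.23, 1, 0, 0, 0, -0.0416, 0],
    [0.23, 1, 0, 0, 0, -0.0416, 0]
  ]
}}

```text
time_s: 9.15
position: [0.5245, 0.1112, 0.1995]
tcp_rot: [0.214, 3.134, -0.0]
ft_force: [-0.7, -1.1, -2.6]
gripper_width: 0.533
grasp_force: 64.3
```

```bash
python3 go.py 0.528 0.128 0.075 82.3
python3 - <<'E'
from h import *
# battery yaw / offset in hand from scene+top depth; shoe edges from wrist
for n in ['top','scene']:
    d=grab(n); P=cloud(d); x,y,z=P[...,0],P[...,1],P[...,2]
    print(n,[ (round(float(np.nanmedian(z[(abs(x-.528)<.03)&(abs(y-.128)<.02)])),4))])
d=grab('wrist'); save(d,'pics/w4.png'); P=cloud(d); x,y,z=P[...,0],P[...,1],P[...,2]
def rect(m,name,amin=100):
    nn,l,st,_=cv2.connectedComponentsWithStats(m.astype(np.uint8))
    for i in range(1,nn):
        if st[i,4]<amin: continue
        q=P[l==i]; c,wh,a=cv2.minAreaRect((q[:,:2]*1000).astype(np.float32))
        print(name,st[i],'c',np.round(c,1),'wh',np.round(wh,1),round(a,1),'z',np.percentile(q[:,2],[5,50,95]).round(4))
w=(x>.4)&(x<.7)&(y<.25)&(y>.0)
rect(w&(z>.006)&(z<.02),'floor',300); rect(w&(z>.022)&(z<.04),'lips'); rect(w&(z>.165)&(z<.25),'held',200)
E
```

```text
t 9.15 pos [0.5245 0.1112 0.1995] th 82.18 F [-0.7 -1.1 -2.6] T [ 0.   -0.02  0.01] w 0.533 gf 64.3
shift [-0.0076  0.1144  0.8297] turn [-0.      0.     -0.0003]
top [0.6752]
scene [0.3584]
floor [ 292  121   93   49 3257] c [498.9 132.1] wh [84.2 43.3] 81.9 z [0.0104 0.0116 0.0127]
lips [207 190  46   9 208] c [524.7  30.4] wh [41.1  3.1] 77.5 z [0.0231 0.0323 0.0389]
held [  172   157   271   208 30964] c [516.5 108.4] wh [81.8 71.6] 82.0 z [0.2008 0.2283 0.2408]
held [443 301  25  17 287] c [522.6 152.9] wh [3.5 8.2] 9.0 z [0.2434 0.2467 0.2496]
```

View pics/w4.png

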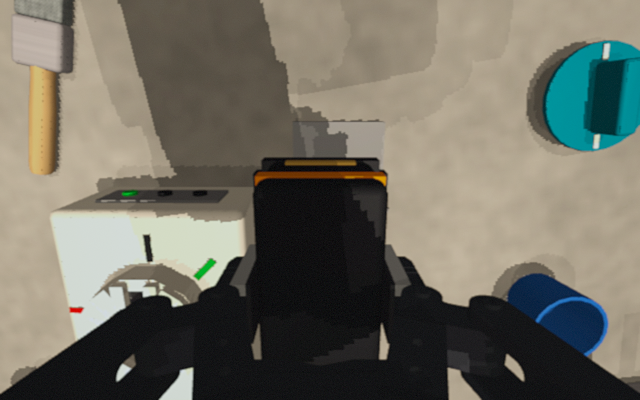

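The battery is held squarely at pixel (320,260), and the apron edge ahead is at (340,122). Lowering to the apron.

{"api": "send_rows", "payload": {
  "deltas": [
    [-0.008, 0.114, 0.1, 0, 0, 0, 0],
    [-0.008, 0.114, 0.4, 0, 0, 0, 0],
    [-0.008, 0.114, 0.7, 0, 0, 0, 0],
    [-0.008, 0.114, 0.85, 0, 0, 0, 0],
    [-0.008, 0.114, 0.95, 0, 0, 0, 0],
    [-0.008, 0.114, 0.98, 0, 0, 0, 0],
    [-0.008, 0.114, 0.98, 0, 0, 0, 0],
    [-0.008, 0.114, 0.98, 0, 0, 0, 0]
  ]
}}

```text
time_s: 10.1
position: [0.5286, 0.1291, 0.0532]
tcp_rot: [0.211, 3.133, 0.0]
ft_force: [0.1, 0.2, -3.6]
gripper_width: 0.525
grasp_force: 64.1
```

```bash
python3 go.py 0.528 0.128 0.0408 82.3; python3 go.py 0.627 0.1145 0.0408 82.3|tail -1
```

```text
t 10.1 pos [0.5286 0.1291 0.0532] th 82.28 F [ 0.1  0.2 -3.6] T [ 0.05 -0.   -0.03] w 0.525 gf 64.1
shift [ 0.0028 -0.0078  0.0827] turn [ 0.      0.0002 -0.    ]
shift [-0.6633 -0.0084  0.0835] turn [ 0.      0.0002 -0.    ]
```

{"api": "send_rows", "payload": {
  "deltas": [
    [0.003, -0.008, 0.05, 0, 0, 0, 0],
    [0.003, -0.008, 0.08, 0, 0, 0, 0],
    [0.003, -0.008, 0.084, 0, 0, 0, 0],
    [0.003, -0.008, 0.084, 0, 0, 0, 0],
    [-0.1, -0.008, 0.084, 0, 0, 0, 0],
    [-0.2, -0.008, 0.084, 0, 0, 0, 0],
    [-0.3, -0.008, 0.084, 0, 0, 0, 0],
    [-0.4, -0.008, 0.084, 0, 0, 0, 0]
  ]
}}

```text
time_s: 10.9
position: [0.5876, 0.1199, 0.0402]
tcp_rot: [0.211, 3.134, 0.0]
ft_force: [-5.6, 1.4, 11.4]
gripper_width: 0.528
grasp_force: 66.5
```

```bash
python3 go.py 0.627 0.1145 0.0408 82.3
```

```text
t 10.9 pos [0.5876 0.1199 0.0402] th 82.3 F [-5.6  1.4 11.4] T [-0.06  1.26 -0.02] w 0.528 gf 66.5
shift [-0.2652 -0.0007 -0.0038] turn [ 0.  0. -0.]
```

{"api": "send_rows", "payload": {
  "deltas": [
    [-0.08, 0, -0.003, 0, 0, 0, 0],
    [-0.15, 0, -0.003, 0, 0, 0, 0],
    [-0.2, 0, -0.003, 0, 0, 0, 0],
    [-0.23, 0, -0.003, 0, 0, 0, 0],
    [-0.25, 0, -0.003, 0, 0, 0, 0],
    [-0.265, 0, -0.003, 0, 0, 0, 0],
    [-0.272, 0, -0.003, 0, 0, 0, 0],
    [-0.272, 0, -0.003, 0, 0, 0, 0]
  ]
}}

```text
time_s: 11.7
position: [0.6279, 0.1144, 0.0403]
tcp_rot: [0.211, 3.134, 0.0]
ft_force: [-1.1, -0.1, 2.0]
gripper_width: 0.528
grasp_force: 65.7
```

```bash
python3 go.py 0.627 0.1145 0.0408 82.3
```

```text
t 11.7 pos [0.6279 0.1144 0.0403] th 82.29 F [-1.1 -0.1  2. ] T [-0.19  0.16 -0.04] w 0.528 gf 65.7
shift [ 0.0058 -0.0002 -0.0034] turn [ 0.      0.0001 -0.    ]
```

{"api": "send_rows", "payload": {
  "deltas": [
    [-0.004, 0, 0, 0, 0, 0, 0],
    [-0.008, 0, 0, 0, 0, 0, 0],
    [-0.012, 0, 0, 0, 0, 0, 0],
    [-0.016, 0, 0, 0, 0, 0, 0],
    [-0.016, 0, 0, 0, 0, 0, 0],
    [-0.016, 0, 0, 0, 0, 0, 0],
    [-0.016, 0, 0, 0, 0, 0, 0],
    [-0.016, 0, 0, 0, 0, 0, 0]
  ]
}}

```text
time_s: 12.5
position: [0.6287, 0.1143, 0.0403]
tcp_rot: [-0.211, -3.132, -0.0]
ft_force: [-10.8, 1.3, 10.9]
gripper_width: 0.527
grasp_force: 66.8
```

{"api": "send_rows", "payload": {
  "deltas": [
    [-0.01, 0, 0, 0, 0, 0, 0],
    [-0.02, 0, 0, 0, 0, 0, 0],
    [-0.02, 0, 0, 0, 0, 0, 0],
    [-0.02, 0, 0, 0, 0, 0, 0],
    [-0.02, 0, 0, 0, 0, 0, 0],
    [-0.02, 0, 0, 0, 0, 0, 0],
    [-0.02, 0, 0, 0, 0, 0, 0],
    [-0.02, 0, 0, 0, 0, 0, 0]
  ]
}}

```text
time_s: 13.3
position: [0.6289, 0.1143, 0.0404]
tcp_rot: [-0.21, -3.128, -0.001]
ft_force: [-27.9, 3.6, 26.6]
gripper_width: 0.525
grasp_force: 68.7
```

It is hard against the stop: 28 N with no movement. I'll relax, release and look.

{"api": "send_rows", "payload": {
  "deltas": [
    [0.02, 0, 0, 0, 0, 0, 0],
    [0.04, 0, 0, 0, 0, 0, 0],
    [0.04, 0, 0, 0, 0, 0, 0],
    [0.04, 0, 0, 0, 0, 0, 0.8],
    [0.04, 0, 0, 0, 0, 0, 0.8],
    [0.04, 0, 0, 0, 0, 0, 0.8],
    [0.04, 0, -0.2, 0, 0, 0, 0.8],
    [0.04, 0, -0.5, 0, 0, 0, 0.8]
  ]
}}

```text
time_s: 14.1
position: [0.6257, 0.1143, 0.1139]
tcp_rot: [-0.211, -3.13, 0.001]
ft_force: [1.3, -0.2, 0.1]
gripper_width: 0.799
grasp_force: 0.0
```

{"api": "send_rows", "payload": {
  "deltas": [
    [0.1, 0.1, -0.3, 0, 0, 0, 1],
    [0.5, 0.3, -0.5, 0, 0, 0, 1],
    [0.9, 0.5, -0.5, 0, 0, 0, 1],
    [0.95, 0.95, -0.5, 0, 0, 0, 1],
    [0.95, 0.95, -0.5, 0, 0, 0, 1],
    [0.95, 0.95, -0.5, 0, 0, 0, 1],
    [0.95, 0.95, -0.5, 0, 0, 0, 1],
    [0.95, 0.95, -0.5, 0, 0, 0, 1]
  ]
}}

```text
time_s: 14.9
position: [0.5054, 0.2741, 0.19]
tcp_rot: [-0.212, -3.134, 0.001]
ft_force: [-0.1, -0.4, 0.5]
gripper_width: 0.997
grasp_force: 0.0
```

```bash
cat > chk.py <<'E'
from h import *
for n in ['wrist','top','scene']:
    d=grab(n); P=cloud(d); x,y,z=P[...,0],P[...,1],P[...,2]
    if n=='wrist': save(d,'pics/w5.png')
    X=.991*x-.134*y; Yl=.134*x+.991*y
    m=((X>.45)&(X<.75)&(abs(Yl-.1975)<.06)&(z>.062)&(z<.08)).astype(np.uint8)
    if m.sum()<50: print(n,'few'); continue
    nn,l,st,_=cv2.connectedComponentsWithStats(m); i=1+st[1:,4].argmax(); q=P[l==i]
    c,wh,a=cv2.minAreaRect((q[:,:2]*1000).astype(np.float32)); c=np.array(c); print(n,st[i],np.round(c,1),np.round(wh,1),round(a,1),'unitframe',np.round([.991*c[0]-.134*c[1],.134*c[0]+.991*c[1]],1),np.median(q[:,2]))
    f=((X>.43)&(X<.68)&(abs(Yl-.1975)<.05)&(z>.007)&(z<.018)); print('floor X',np.percentile(X[f],[1,99]).round(4))
E
python3 chk.py; python3 go.py 0.486 0.358 0.18 88.1
```

```text
wrist few
top [262 153  19  29 426] [629.  112.7] [46.9 84.2] 81.8 unitframe [608.2 196. ] 0.06928729165918324
floor X [0.4588 0.6107]
scene [297 246  29  20 366] [631.6 118.4] [46.6 85.5] 81.4 unitframe [610.1 202. ] 0.06832297384978414
floor X [0.4595 0.6627]
t 15.05 pos [0.5055 0.2738 0.19  ] th 82.2 F [ 0.4  0.2 -0.5] T [-0.02  0.03 -0.01] w 0.998 gf 0.0
shift [0.2052 0.5383 0.0669] turn [-0.     -0.     -0.0164]
```

View pics/w5.png

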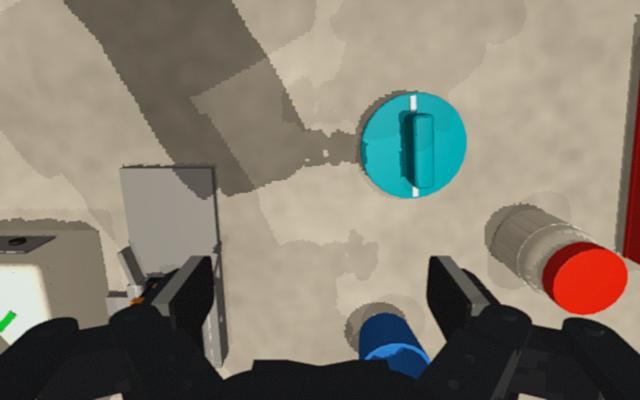

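The battery sits level in the shoe and released. In both fixed views it is within 0.5 mm of home relative to the unit. The cap is at pixel (415,145) and free. Next is the cap.

{"api": "send_rows", "payload": {
  "deltas": [
    [0.205, 0.538, 0.067, 0, 0, -0.0164, 0.7],
    [0.205, 0.538, 0.067, 0, 0, -0.0164, 0.7],
    [0.205, 0.538, 0.067, 0, 0, -0.0164, 0.7],
    [0.205, 0.538, 0.067, 0, 0, -0.0164, 0.7],
    [0.205, 0.538, 0.067, 0, 0, -0.0164, 0.7],
    [0.205, 0.538, 0.067, 0, 0, -0.0164, 0.7],
    [0.205, 0.538, 0.067, 0, 0, -0.0164, 0.7],
    [0.205, 0.538, 0.067, 0, 0, -0.0164, 0.7]
  ]
}}

```text
time_s: 15.85
position: [0.4856, 0.3584, 0.1803]
tcp_rot: [0.051, 3.141, 0.0]
ft_force: [-0.5, 0.2, -0.5]
gripper_width: 0.702
grasp_force: 0.0
```

```bash
sed -i 's#pics/w1#pics/w6#' cap.py; python3 cap.py; python3 go.py 0.486 0.358 0.03 88.1
```

```text
1475 [543.8 265.3] [ 53.9 260.2] 31.7 0.056768615707166126 [191.57084746 318.58576271]
(524.1493530273438, 253.15567016601562) 130.1776580810547
6836 [543.  281.5] [ 90.3 280.7] 36.3 0.02501862533853544 [180.8221182  319.24458748]
(526.3187866210938, 269.206787109375) 142.4316864013672
t 15.9 pos [0.4856 0.3586 0.1803] th 88.16 F [0.1 0.  0.1] T [ 0.02  0.02 -0.03] w 0.697 gf 0.0
shift [-0.0027 -0.0038  1.0017] turn [0.     0.     0.0002]
```

```bash
sed -i "s/&(P\[...,0\]>.35)/\&(abs(P[...,0]-.486)<.06)\&(abs(P[...,1]-.358)<.06)/" cap.py; python3 cap.py
```

```text
1466 [486.5 358.2] [15.4 57.1] 87.8 0.05678263101672518 [191.48499318 318.68281037]
(486.4652099609375, 357.74359130859375) 28.923831939697266
6852 [486.5 358.3] [89.8 89.4] 41.7 0.025042354291824748 [180.87463514 319.19775248]
(486.59014892578125, 358.13653564453125) 45.505645751953125
```

{"api": "send_rows", "payload": {
  "deltas": [
    [-0.006, -0.002, 0.3, 0, 0, 0.001, 0.7],
    [-0.006, -0.002, 0.6, 0, 0, 0.001, 0.7],
    [-0.006, -0.002, 0.85, 0, 0, 0.001, 0.7],
    [-0.006, -0.002, 0.96, 0, 0, 0.001, 0.7],
    [-0.006, -0.002, 1, 0, 0, 0.001, 0.7],
    [-0.006, -0.002, 1, 0, 0, 0.001, 0.7],
    [-0.006, -0.002, 1, 0, 0, 0.001, 0.4],
    [-0.006, -0.002, 1, 0, 0, 0.001, 0]
  ],
  "force": 70
}}

```text
time_s: 16.75
position: [0.487, 0.359, 0.0314]
tcp_rot: [0.059, 3.139, 0.002]
ft_force: [0.7, -0.4, -0.1]
gripper_width: 0.372
grasp_force: 0.0
```

{"api": "send_rows", "payload": {
  "deltas": [
    [0, 0, 0, 0, 0, 0, 0],
    [0, 0, 0, 0, 0, 0, 0],
    [0, 0, 0, 0, 0, 0, 0],
    [0, 0, 0, 0, 0, 0, 0],
    [0, 0, -0.1, 0, 0, 0, 0],
    [0, 0, -0.4, 0, 0, 0, 0],
    [0, 0, -0.7, 0, 0, 0, 0],
    [0, 0, -1, 0, 0, 0, 0]
  ]
}}

```text
time_s: 17.55
position: [0.4859, 0.3585, 0.1823]
tcp_rot: [0.059, 3.141, 0.0]
ft_force: [0.4, 1.0, -1.5]
gripper_width: 0.172
grasp_force: 68.4
```

```bash
python3 go.py 0.607 -0.034 0.22 82.3
```

```text
t 17.55 pos [0.4859 0.3585 0.1823] th 87.84 F [ 0.4  1.  -1.5] T [ 0.09 -0.12 -0.02] w 0.172 gf 68.4
shift [-0.9053 -2.584  -0.2513] turn [0.     0.     0.0154]
```

{"api": "send_rows", "payload": {
  "deltas": [
    [-0.15, -0.3, -0.2, 0, 0, 0.0154, 0],
    [-0.3, -0.6, -0.25, 0, 0, 0.0154, 0],
    [-0.45, -0.9, -0.25, 0, 0, 0.0154, 0],
    [-0.5, -0.98, -0.25, 0, 0, 0.0154, 0],
    [-0.5, -0.98, -0.25, 0, 0, 0.0154, 0],
    [-0.5, -0.98, -0.25, 0, 0, 0.0154, 0],
    [-0.5, -0.98, -0.25, 0, 0, 0.0154, 0],
    [-0.5, -0.98, -0.25, 0, 0, 0.0154, 0]
  ]
}}

```text
time_s: 18.35
position: [0.5552, 0.2098, 0.2177]
tcp_rot: [-0.209, -3.135, -0.0]
ft_force: [0.8, 0.4, -1.9]
gripper_width: 0.17
grasp_force: 68.7
```

{"api": "send_rows", "payload": {
  "deltas": [
    [-0.08, -0.3, 0, 0, 0, 0, 0],
    [-0.15, -0.6, 0, 0, 0, 0, 0],
    [-0.2, -0.9, 0, 0, 0, 0, 0],
    [-0.2, -1, 0, 0, 0, 0, 0],
    [-0.2, -1, 0, 0, 0, 0, 0],
    [-0.2, -1, 0, 0, 0, 0, 0],
    [-0.2, -1, 0, 0, 0, 0, 0],
    [-0.2, -1, 0, 0, 0, 0, 0]
  ]
}}

```text
time_s: 19.15
position: [0.5652, 0.0575, 0.2176]
tcp_rot: [-0.209, -3.135, -0.0]
ft_force: [0.3, 0.6, -1.2]
gripper_width: 0.177
grasp_force: 68.9
```

```bash
python3 go.py 0.607 -0.034 0.22 82.3
cat > fit.py <<'E'
from h import *
import sys
d=grab('wrist'); save(d,sys.argv[1]); P=cloud(d); x,y,z=P[...,0],P[...,1],P[...,2]; hsv=cv2.cvtColor(d['pixels'],cv2.COLOR_RGB2HSV)
def rect(m,name,amin=100):
    nn,l,st,_=cv2.connectedComponentsWithStats(m.astype(np.uint8))
    for i in range(1,nn):
        if st[i,4]<amin: continue
        q=P[l==i]; c,wh,a=cv2.minAreaRect((q[:,:2]*1000).astype(np.float32)); cc,rr=cv2.minEnclosingCircle((q[:,:2]*1000).astype(np.float32))
        print(name,st[i],'c',np.round(c,1),'wh',np.round(wh,1),round(a,1),'z',np.percentile(q[:,2],[5,50,95]).round(4),'circ',np.round(cc,1),round(rr,1))
w=(x>.35)&(x<.76)&(y<.25)&(y>-.2)
rect(w&(z>.1)&(z<.125),'neck',50); rect(w&(z>.075)&(z<.095),'unit',300); teal=(hsv[...,0]>80)&(hsv[...,0]<100)&(hsv[...,1]>100)&w
rect(teal,'cap'); 
E
python3 fit.py pics/w7.png
```

```text
t 19.15 pos [0.5652 0.0575 0.2176] th 82.39 F [ 0.3  0.6 -1.2] T [-0.05 -0.03  0.03] w 0.177 gf 68.9
shift [-0.3567 -0.5675 -0.0162] turn [ 0.     -0.      0.0002]
neck [ 145  206   84  101 3461] c [592.7 -52.4] wh [44.4 88.7] 54.2 z [0.1066 0.1141 0.1154] circ [600.  -42.3] 44.5
neck [224 292  11   9  61] c [633.6 -24.3] wh [ 5.4 11.7] 0.3 z [0.102 0.114 0.115] circ [634.8 -24.3] 6.0
unit [  116   143   191   179 11937] c [596.1 -32.3] wh [148.6 157.4] 82.3 z [0.0819 0.0843 0.0857] circ [596.9 -32.8] 106.3
unit [ 174  221   55   72 2517] c [609.8 -50.2] wh [68.1 42.7] 1.2 z [0.086  0.0874 0.0897] circ [609.6 -38.3] 34.1
cap [  219   156   201   202 22221] c [586.9  59.1] wh [170.8 133.2] 79.0 z [0.2105 0.2118 0.2438] circ [612.   56.6] 92.3
```

View pics/w7.png

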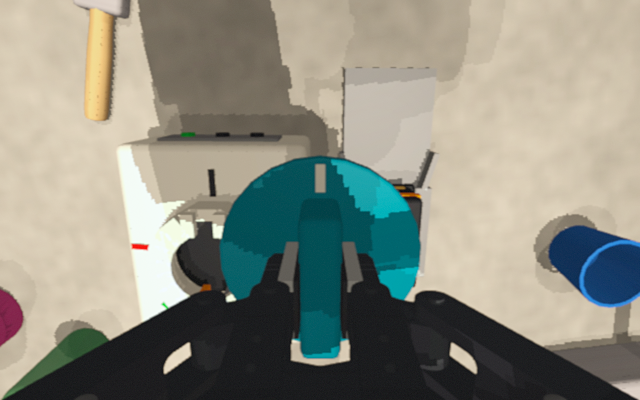

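The cap is held level with its lug mark at pixel (320,178). The neck bore is at (195,262), partly hidden. I'll fit circles for the neck (from the clear earlier view) and for the flange relative to the TCP.

```bash
cat > circ.py <<'E'
from h import *
from scipy.optimize import least_squares
def boundary(m):  # external contour pts
    cs,_=cv2.findContours(m.astype(np.uint8),cv2.RETR_EXTERNAL,cv2.CHAIN_APPROX_NONE); return max(cs,key=cv2.contourArea)[:,0]
def circ(d,uv,z,r0,fixed=True):
    q=np.array([onz(d,u,v,z) for u,v in uv])[:,:2]
    s=least_squares(lambda p:np.hypot(q[:,0]-p[0],q[:,1]-p[1])-r0,q.mean(0),loss='soft_l1',f_scale=.001)
    return s.x,np.median(abs(s.fun)),len(q)
if __name__=='__main__':
    d=dict(np.load('w2.npz')); P=cloud(d); z=P[...,2]; x,y=P[...,0],P[...,1]
    m=(abs(x-.607)<.06)&(abs(y+.034)<.06)&(z>.112)&(z<.118)
    uv=boundary(m); c0=np.array([.607,-.034])
    q=np.array([onz(d,u,v,.115) for u,v in uv])[:,:2]; rr=np.hypot(*(q-c0).T)
    print('outer',circ(d,uv[(rr>.040)],.115,.045))
    h=(abs(x-.607)<.06)&(abs(y+.034)<.06)&(z<.108)&(np.hypot(x-.607,y+.034)<.05)
    g=np.array([[u,v] for v,u in np.argwhere(m & cv2.dilate((~m).astype(np.uint8),np.ones((3,3),np.uint8)).astype(bool))])
    q=np.array([onz(d,u,v,.115) for u,v in g])[:,:2]; rr=np.hypot(*(q-c0).T); k=(rr<.031)&(rr>.022)
    print('bore',circ(d,g[k],.115,.0265))
    s=r.read_state(); d=grab('wrist'); P=cloud(d); hsv=cv2.cvtColor(d['pixels'],cv2.COLOR_RGB2HSV)
    t=(hsv[...,0]>80)&(hsv[...,0]<100)&(hsv[...,1]>80)
    zf=np.median(P[...,2][t&(P[...,2]<s['position'][2])]); uv=boundary(t); uv=uv[(uv[:,1]<250)]
    c,e,n=circ(d,uv,zf,.046); print('flange',c,e,n,'z',zf,'minus TCP',c-s['position'][:2],zf-s['position'][2])
    # bar sides & white lug marks -> cap yaw
    w=(hsv[...,1]<60)&(hsv[...,2]>100); w=w[150:200,300:345]; 
    vv,uu=np.argwhere(w).mean(0)+[150,300]; p=onz(d,uu,vv,zf); v=p[:2]-c; print('lug dir deg',np.degrees(np.arctan2(v[1],v[0])),'px',uu,vv, 'r',np.hypot(*v))
E
python3 circ.py
```

```text
outer (array([ 0.60652997, -0.03408963]), np.float64(0.00041877627405619705), 122)
bore (array([ 0.6062433 , -0.03395702]), np.float64(0.0008738321391229438), 210)
flange [0.56634712 0.05761008] 0.0005265478051438288 333 z 0.21142097213856528 minus TCP [0.00108168 0.0003322 ] -0.00617655788954824
lug dir deg 172.1876677868115 px 320.75972927241963 166.25888324873097 r 0.042595994317659695
```

```bash
python3 go.py 0.6054 -0.0343 0.165 82.3
```

```text
t 19.25 pos [0.5653 0.0571 0.2176] th 82.36 F [ 0.7  0.7 -0.7] T [ 0.01 -0.02  0.02] w 0.174 gf 68.9
shift [-0.3462 -0.5682  0.3506] turn [ 0.     -0.      0.0002]
```

{"api": "send_rows", "payload": {
  "deltas": [
    [-0.15, -0.25, 0, 0, 0, 0, 0],
    [-0.25, -0.45, 0, 0, 0, 0, 0],
    [-0.346, -0.568, 0, 0, 0, 0, 0],
    [-0.346, -0.568, 0.1, 0, 0, 0, 0],
    [-0.346, -0.568, 0.25, 0, 0, 0, 0],
    [-0.346, -0.568, 0.35, 0, 0, 0, 0],
    [-0.346, -0.568, 0.35, 0, 0, 0, 0],
    [-0.346, -0.568, 0.35, 0, 0, 0, 0]
  ]
}}

```text
time_s: 20.05
position: [0.6054, -0.0349, 0.1656]
tcp_rot: [0.211, 3.135, 0.0]
ft_force: [-0.1, -0.2, -0.7]
gripper_width: 0.175
grasp_force: 69.1
```

```bash
python3 go.py 0.6054 -0.0343 0.14 82.3
python3 - <<'E'
from circ import *
s=r.read_state(); d=grab('wrist'); P=cloud(d); x,y,z=P[...,0],P[...,1],P[...,2]; np.savez('w8.npz',**d)
m=(abs(x-.607)<.12)&(abs(y+.034)<.12)&(z>.08)&(z<.09); q=P[m]; c,wh,a=cv2.minAreaRect((q[:,:2]*1000).astype(np.float32)); print(c,wh,a)
hsv=cv2.cvtColor(d['pixels'],cv2.COLOR_RGB2HSV); t=(hsv[...,0]>80)&(hsv[...,0]<100)&(hsv[...,1]>80)
zf=np.median(P[...,2][t&(z<s['position'][2])]); uv=boundary(t); uv=uv[(uv[:,1]<250)]
c,e,n=circ(d,uv,zf,.046); print('flange',c,e,n,zf,'minusTCP',c-s['position'][:2])
E
```

```text
t 20.05 pos [ 0.6054 -0.0349  0.1656] th 82.31 F [-0.1 -0.2 -0.7] T [-0.03 -0.   -0.06] w 0.175 gf 69.1
shift [0.0004 0.0039 0.1705] turn [0. 0. 0.]
(595.5142211914062, -32.72443389892578) (148.96827697753906, 155.1914825439453) 82.31871795654297
flange [ 0.60655365 -0.03478496] 0.0006953235150996655 326 0.15940379196353316 minusTCP [0.00117593 0.00010277]
```

Aligned. Descending gently.

{"api": "send_rows", "payload": {
  "deltas": [
    [0, 0.004, 0.05, 0, 0, 0, 0],
    [0, 0.004, 0.1, 0, 0, 0, 0],
    [0, 0.004, 0.13, 0, 0, 0, 0],
    [0, 0.004, 0.15, 0, 0, 0, 0],
    [0, 0.004, 0.17, 0, 0, 0, 0],
    [0, 0.004, 0.18, 0, 0, 0, 0],
    [0, 0.004, 0.19, 0, 0, 0, 0],
    [0, 0.004, 0.19, 0, 0, 0, 0]
  ]
}}

```text
time_s: 20.9
position: [0.6053, -0.0346, 0.1365]
tcp_rot: [-0.211, -3.134, -0.0]
ft_force: [0.3, 0.1, -1.8]
gripper_width: 0.17
grasp_force: 69.1
```

```bash
python3 go.py 0.6054 -0.0343 0.128 82.3
```

```text
t 20.9 pos [ 0.6053 -0.0346  0.1365] th 82.29 F [ 0.3  0.1 -1.8] T [ 0.05 -0.03  0.02] w 0.17 gf 69.1
shift [-0.0001  0.0021  0.0569] turn [-0. -0. -0.]
```

{"api": "send_rows", "payload": {
  "deltas": [
    [0, 0.001, 0.02, 0, 0, 0, 0],
    [0, 0.001, 0.035, 0, 0, 0, 0],
    [0, 0.001, 0.045, 0, 0, 0, 0],
    [0, 0.001, 0.05, 0, 0, 0, 0],
    [0, 0.001, 0.055, 0, 0, 0, 0],
    [0, 0.001, 0.06, 0, 0, 0, 0],
    [0, 0.001, 0.064, 0, 0, 0, 0],
    [0, 0.001, 0.064, 0, 0, 0, 0]
  ]
}}

```text
time_s: 21.7
position: [0.6054, -0.0345, 0.1277]
tcp_rot: [0.211, 3.134, -0.0]
ft_force: [-2.8, 1.2, 7.5]
gripper_width: 0.176
grasp_force: 70.3
```

```bash
python3 go.py 0.6054 -0.0343 0.126 82.3
```

```text
t 21.7 pos [ 0.6054 -0.0345  0.1277] th 82.29 F [-2.8  1.2  7.5] T [ 0.1   0.56 -0.02] w 0.176 gf 70.3
shift [0.0004 0.001  0.0113] turn [-0.      0.0001 -0.    ]
```

Seated on the rim: contact at TCP z 0.1277, with 0.127 to 0.128 expected. I'll press slightly and twist clockwise.

{"api": "send_rows", "payload": {
  "deltas": [
    [0, 0, 0.003, 0, 0, 0, 0],
    [0, 0, 0.004, 0, 0, 0, 0],
    [0, 0.001, 0.004, 0, 0, 0.015, 0],
    [0, 0.002, 0.004, 0, 0, 0.03, 0],
    [0, 0.002, 0.004, 0, 0, 0.045, 0],
    [0, 0.003, 0.004, 0, 0, 0.06, 0],
    [0, 0.004, 0.004, 0, 0, 0.07, 0],
    [0, 0.004, 0.004, 0, 0, 0.07, 0]
  ],
  "force": 90
}}

```text
time_s: 22.5
position: [0.6066, -0.0338, 0.1278]
tcp_rot: [0.892, 3.009, 0.001]
ft_force: [0.7, 0.8, 10.3]
gripper_width: 0.171
grasp_force: 88.2
```

```bash
python3 go.py 0.6054 -0.0343 0.127 37.3; python3 fit.py pics/w9.png
```

```text
t 22.5 pos [ 0.6066 -0.0338  0.1278] th 56.97 F [ 0.7  0.8 10.3] T [ 0.31 -0.11 -0.08] w 0.171 gf 88.2
shift [ 0.005  -0.0071  0.005 ] turn [0.0003 0.0004 0.0546]
neck [  219   152   202   148 16395] c [596.3 -27.3] wh [91.2 67.4] 56.9 z [0.1202 0.1215 0.1225] circ [606.1 -33.7] 45.9
unit [  123    11   370   301 42924] c [606.6 -33.5] wh [149.  178.5] 82.1 z [0.0828 0.0845 0.0858] circ [606.8 -33. ] 113.9
unit [292 340  56  25 536] c [674.1 -77.6] wh [34. 19.] 55.5 z [0.0836 0.0844 0.0853] circ [673. -77.] 17.9
cap [  220   156   200   202 22077] c [605.2 -31.9] wh [88.6 86.8] 17.9 z [0.1206 0.1219 0.154 ] circ [606.4 -33.7] 45.6
```

View pics/w9.png

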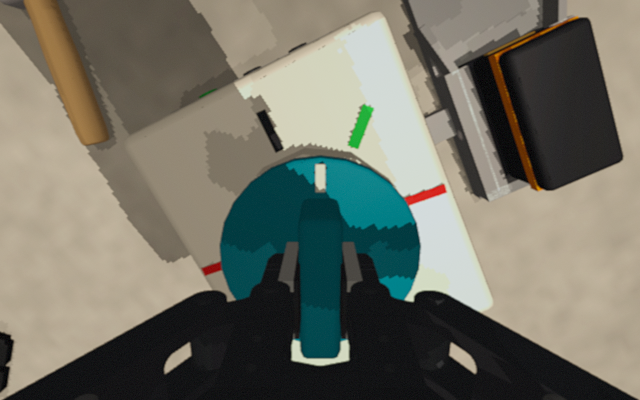

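The cap is seated (flange top 121.7 mm), lug mark at (320,178), between the black mark (270,130) and green mark (362,127), and it follows the grip. The battery at (560,105) is undisturbed. Finishing the twist.

{"api": "send_rows", "payload": {
  "deltas": [
    [0, 0, 0, 0, 0, 0.012, 0],
    [0, 0.001, 0, 0, 0, 0.024, 0],
    [0, 0.001, 0, 0, 0, 0.036, 0],
    [0, 0.001, 0, 0, 0, 0.046, 0],
    [0, 0.001, 0, 0, 0, 0.052, 0],
    [0, 0.001, 0, 0, 0, 0.0546, 0],
    [0, 0.001, 0, 0, 0, 0.0546, 0],
    [0, 0.001, 0, 0, 0, 0.0546, 0]
  ]
}}

```text
time_s: 23.35
position: [0.6069, -0.0337, 0.1278]
tcp_rot: [1.389, 2.814, 0.002]
ft_force: [1.8, 2.1, 8.3]
gripper_width: 0.172
grasp_force: 88.1
```

```bash
python3 go.py 0.6066 -0.0338 0.127 37.3; cat > fin.py <<'E'
from circ import *
s=r.read_state(); d=grab('wrist'); P=cloud(d); x,y,z=P[...,0],P[...,1],P[...,2]
hsv=cv2.cvtColor(d['pixels'],cv2.COLOR_RGB2HSV); t=(hsv[...,0]>80)&(hsv[...,0]<100)&(hsv[...,1]>80)
zf=np.median(z[t&(z<.13)]); uv=boundary(t); uv=uv[uv[:,1]<250]; c,e,n=circ(d,uv,zf,.046); print('flange',c,e,'z',zf)
def ang(m,zz,nm):
    l=cv2.connectedComponentsWithStats(m.astype(np.uint8)); 
    for i in range(1,l[0]):
        if l[2][i,4]>60:
            u,v=l[3][i]; p=onz(d,u,v,zz)[:2]-c; print(nm,(u.round(),v.round()),np.degrees(np.arctan2(p[1],p[0])).round(2),np.hypot(*p).round(4),l[2][i,4])
R=np.hypot(x-c[0],y-c[1])
ang((abs(hsv[...,0].astype(int)-60)<15)&(hsv[...,1]>100)&(R<.075)&(R>.04)&(z<.1),.085,'green')
ang((hsv[...,1]<70)&(R<.047)&(R>.03)&(z>.118)&(z<.126),zf,'lug')
m=(abs(x-.607)<.12)&(abs(y+.034)<.12)&(z>.08)&(z<.09); q=P[m]; print('unit',cv2.minAreaRect((q[:,:2]*1000).astype(np.float32)))
E
python3 fin.py; python3 chk.py
```

```text
t 23.35 pos [ 0.6069 -0.0337  0.1278] th 37.45 F [1.8 2.1 8.3] T [ 0.25 -0.39  0.07] w 0.172 gf 88.1
shift [ 0.0009 -0.0019  0.0052] turn [0.0004 0.0004 0.0004]
flange [ 0.60744751 -0.03467514] 0.0006934387652757293 z 0.12153549823685214
green (np.float64(321.0), np.float64(118.0)) 126.86 0.0605 489
lug (np.float64(320.0), np.float64(178.0)) 127.65 0.0377 346
lug (np.float64(229.0), np.float64(233.0)) -159.97 0.0422 159
unit ((607.047119140625, -33.86662292480469), (148.6661376953125, 178.30636596679688), 82.1636734008789)
wrist [  438     0   167   115 11089] [628.1 114. ] [46.3 83.1] 82.3 unitframe [607.2 197.2] 0.06945746251828505
floor X [0.5342 0.655 ]
top [262 153  19  30 426] [629.5 111.9] [46.7 85.9] 82.0 unitframe [608.8 195.3] 0.06934637976917324
floor X [0.4593 0.5683]
scene [297 246  29  20 360] [631.  118.5] [47.7 85.2] 80.8 unitframe [609.4 202. ] 0.06824582700742299
floor X [0.4596 0.662 ]
```

The lug mark is within 1° of the green mark, the cap is seated and gripped, and the battery is home. Handing in.

```bash
python3 -c "
from bench import r
print(r.hand_in())"
```

```text
the job is handed in; nothing more can be done
None
```

I handed the job in at about 23.5 s: the battery is home against its click and released, and the cap is seated on the rim and still gripped, within 1° of the green mark and well short of the lock; no verdict was returned.

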